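Fit up two pipes for tacking: purge plug in, second pipe held over the root gap

ROBOT

A 6-joint arm with a two-finger parallel gripper is mounted at the origin on a cart in front of the work surface, level with it; the furniture and walls round the work are solid. World frame = base frame: x ahead of the robot, y to its left, z up, the work surface at z = 0. Lengths are in mm, angles in rad, forces in N, time in s.
With the tool pointing down it reaches from about 400 to 825 mm from the base axis. Payload 7 kg.
Tool frame: the origin (TCP) lies on the centre line of the jaws, within the pads' length; the fingertips stand 14 mm ahead of it and the grasp point (between the pads) lies 5 mm behind it; z points along the fingers, y is the line along which they close (so a half turn about z gives the same grasp; the last joint's range is limited). The gripper opens to 88 mm and grips with 3 to 60 N. Pads are 19 mm wide; open, the fingers measure 130 mm over their backs; the gripper's body (78 mm by 193 mm) begins 47 mm behind the grasp point.
Start: joints at [-0.862, 0.359, 0.012, 0, -1.224, -0.288], TCP at [275.703, -616.103, 240.561] pointing down, gripper open.
Joint ranges: [-3.07, 3.07], [-1.43, 2.12], [-1.02, 1.25], [-3.03, 1.67], [-3.05, -0], [-3.03, 3.03]. Speed limits (rad/s): [2.39, 2.39, 3.01, 3.14, 3.14, 3.14].

INTERFACE

Orientations are given as a unit quaternion [w, x, y, z].
In Python, from cell import env gives the robot as it stands.
- The arm moves only by the shell command python3 inch.py 'ROWS' [FORCE]. ROWS is a JSON list of rows, 1 to 20 of them, each of 7 numbers: a rotation vector rx, ry, rz in units of 0.05 rad, then dx, dy, dz in units of 20 mm, then the finger opening in mm; each row shifts and turns the commanded pose from where the row before left it, along the tool's axes as they then stand; what a row does not reach is not made up. A row lasts 1/10 s, in which the tool goes at most 50 mm and 0.15 rad, less where a joint would pass 70% of its speed; a pose out of reach is approached as far as the arm can. The fingers move at their own pace and stop on an object; FORCE is the grip in N (left out, the last holds). Time passes only in rows, so rows that do not move let the fingers close. It prints the time, the measured TCP pose, the force, the opening and the grip force at its end. Input that does not fit is refused with a message, and nothing moves.
- env.get_state(): the state, without advancing time (a new reading comes with each control period).
- env.grab_frame(name): name is "scene" or "top"; returns a dict with "image" (400x640x3 uint8, red, green, blue), "K" (3x3 intrinsics, pixels), "k1" (the pictures are not rectified: a ray, as slopes to the right and down, at radius r is drawn at 1 + k1 r^2 times it, then the intrinsics apply), "rvec" (rotation vector, rad) and "tvec" (3), from world to camera coordinates, as OpenCV has them. Camera axes: x right, y down, z forward; pixel columns grow to the right and rows downward; lengths in mm; the calibration is good to about 2 mm. A picture is of the moment at which its call begins. There is no depth.
- env.hand_in(): hands the job in; it is judged then, once.
The state is a dict: "clock": time; "q": joint angles; "joint_velocities": joint speeds; "joint_torque": joint torques, N m; "ee_pos": TCP position; "orientation": TCP orientation; "ft_force": force on the tool from outside, world axes, zero at the start; "ft_torque": the same for the moment, N m; "grip_width": finger opening in mm; "finger_force": force on a finger pad.
Only numpy, scipy, OpenCV 4.12 (cv2) and the standard library are available. Lean on these libraries where they do the work, as an engineer would, in place of code of your own. Each camera call takes 0.05 s, during which the arm holds its last target. There are 200 camera calls.

TASK

Get these two pipes ready for me to tack: slide the purge plug, foot first, all the way down into the pipe that stands in the chuck and let go of it. Then carry the loose pipe across, clear of the torch holders, and hold it upright and in line just above the chucked pipe, with an open root gap of about 3 mm, not touching the chucked pipe or the plug, and turned so that the two yellow paint lines meet; finish while still holding it there in the air. Leave the torch holders and the paint marker where they are.

Things in the scene. Friction and masses are not known exactly. Their poses are not given: they have to be found in the camera images.
- chuck: Grey three-jaw chuck, backplate 136 mm across, fixed on the tread-plate table, with an upright steel pipe clamped in its centre. Origin: centre of its underside; z up. Chuck face 44 mm up, jaw tops 66.5 mm up; jaws at local angles 0, 120, 240 degrees reach 54 mm from the axis. Pipe: 48.3 mm outside, 38.1 mm bore, top 114 mm above the table; yellow paint line 6 mm wide on its local -x side.
- pipe_seat (a point): Bottom of the chucked pipe's bore, on its axis: the chuck face on which the plug comes to rest, 44 mm above the table. Axes as the chuck's.
- pipe_rim (a point): Centre of the chucked pipe's top rim, on its axis, 114 mm above the table (the last 3 mm of the outside are bevelled, the bore is plain). Axes as the chuck's.
- rim_mark (a point): Upper end of the chucked pipe's yellow line at the height of the rim: 24.15 mm from the axis along the chuck's local -x.
- pipe: Loose steel pipe, 48.3 mm outside, 38.1 mm bore, 90 mm long, about 0.45 kg, open at both ends, standing upright on the table with its bevelled end (3 mm) down. Origin: centre of its lower end; z up along its axis. A yellow paint line 6 mm wide runs down its local -x side over its whole length and across its top edge. Grasp it across 48.3 mm near its upper end.
- pipe_end (a point): Centre of the loose pipe's lower (bevelled) end; axes as the pipe's.
- end_mark (a point): Lower end of the loose pipe's yellow line: 24.15 mm from its axis along the pipe's local -x, at the height of its lower end. It must come above rim_mark.
- plug: Purge plug standing on the table: aluminium dam 36 mm in diameter, 24 mm high, with black seal rings (no resistance) and chamfered foot; 11 mm steel stem; brass knob 20 mm in diameter, 89 to 115 mm above the foot (115 is its top). About 0.16 kg. Origin: centre of its foot; z up. It has 1 mm of play each side in the bore; fully home, its top stands 45 mm above the pipe's rim.
- plug_foot (a point): Centre of the plug's foot (underside); axes as the plug's.
- plug_knob (a point): Middle of the plug's brass knob, 102 mm above its foot: where to grasp it.
- torch_holder_low: Black torch holder: forked plate 98 mm tall on a round foot 60 mm across, standing between the loose pipe and the chuck. Origin: centre of its underside. Loose; leave it alone.
- torch_holder_tall: Light grey torch holder: forked plate 150 mm tall on a round foot 60 mm across, standing between the loose pipe and the chuck. Origin: centre of its underside. Loose; leave it alone.
- paint_marker: White and yellow paint marker, 132 mm long (along its y), 17 mm thick, lying on the table near its left edge. Origin: centre of its underside. Leave it alone.

How it is judged:
By the outcome, as a careful person would: the job done as asked, in the order asked, and still so for the second after the job is handed in, while the arm keeps its last pose, push and grip.
It also fails if it takes over 67 s, if anything falls off the work surface, if the arm or the gripper's body presses on something with over 40 N, if the wrist force passes 120 N, or if a joint passes its speed limit or range.

## Working session

There is one attempt and no reset: what is moved stays moved. The work goes in short steps, Python scripts to look and compute and a shell command to move; the robot and the scene stay as the last step left them, time stands still between calls to the robot, and variables do not carry over. Pictures are saved under pics/ and viewed, at most 14 in all, crops included, and the job is handed in when it is done.

```bash
ls; mkdir -p pics; python3 - <<'E'
from cell import env
import cv2
for n in("scene","top"):
    f=env.grab_frame(n); cv2.imwrite(f"pics/{n}0.png",f["image"][:,:,::-1]); print(n,f["K"],f["k1"],f["rvec"],f["tvec"])
print(env.get_state())
E
```

```text
cell.py
inch.py
pics
scene [[515.06128295   0.         320.25782892]
 [  0.         515.06128295 203.12776959]
 [  0.           0.           1.        ]] 0.03776204446243557 [ 2.218352   -0.58039762  0.28414719] [-463.11890534  251.05272984  772.16798037]
top [[485.44379446   0.         311.10607537]
 [  0.         485.44379446 199.80941197]
 [  0.           0.           1.        ]] 0.05102028567772462 [ 2.12834277 -2.15321924  0.18004033] [ 10.4770372  554.94103849 877.80277912]
{'clock': 0.1, 'q': array([-8.61870908e-01,  3.59291303e-01,  1.11665574e-02, -2.99405024e-04,
       -1.22412554e+00, -2.88098465e-01]), 'joint_velocities': array([-7.74522022e-04, -5.42957814e-04,  2.02480011e-03,  5.98450028e-05,
       -2.47596659e-03,  1.88063488e-03]), 'joint_torque': array([-7.78753019e-05, -5.84162915e+01,  2.93749648e+01,  7.01540440e+00,
        1.02045995e-02, -5.83468932e-05]), 'ee_pos': array([ 275.54945364, -615.73762439,  239.74051462]), 'orientation': array([-2.23953997e-04, -2.08814375e-01,  9.77955014e-01,  7.05801596e-04]), 'ft_force': array([ 0.64774184, -0.01370186,  0.50128123]), 'ft_torque': array([ 0.01786477,  0.04349359, -0.03202261]), 'finger_force': 0.0, 'grip_width': 87.55022161113574}
```
View pics/scene0.png

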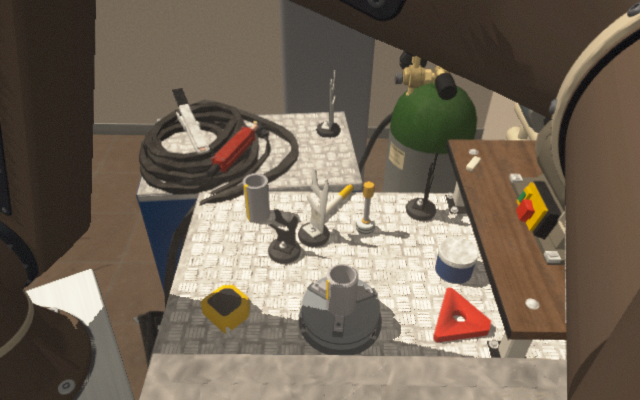

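View pics/top0.png

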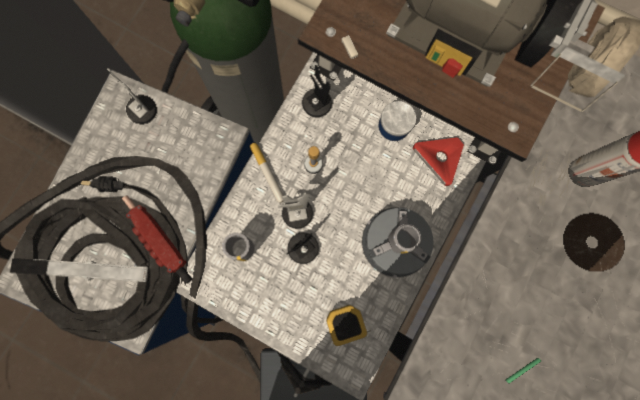

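The scene view shows the loose pipe at (257,198) with its yellow line on the left, the plug at (368,205), the chucked pipe at (342,287), and the torch holders at (284,240) and (317,215). In the top view these are the pipe at (237,247), plug at (314,158), chuck at (400,240), and holders at (303,247) and (297,212). Next I'll make enlarged crops.

```bash
cat > h.py <<'E'
import numpy as np, cv2
from cell import env
class V:
    def __init__(s,n):
        f=env.grab_frame(n); s.im=f["image"]; s.K=np.array(f["K"]); s.k=f["k1"]
        s.rv=np.array(f["rvec"],float); s.t=np.array(f["tvec"],float); s.R=cv2.Rodrigues(s.rv)[0]; s.c=-s.R.T@s.t
        s.d=np.array([s.k,0,0,0,0.])
    def ray(s,uv):
        p=cv2.undistortPoints(np.array(uv,float).reshape(-1,1,2),s.K,s.d).reshape(-1,2)
        return np.c_[p,np.ones(len(p))]@s.R
    def plane(s,uv,z):
        r=s.ray(uv); return s.c+r*((z-s.c[2])/r[:,2])[:,None]
    def proj(s,P): return cv2.projectPoints(np.array(P,float).reshape(-1,1,3),s.rv,s.t,s.K,s.d)[0].reshape(-1,2)
def tri(a,ua,b,ub):
    ra=a.ray([ua])[0];rb=b.ray([ub])[0]
    x=np.linalg.lstsq(np.c_[ra,-rb],b.c-a.c,rcond=None)[0]
    p=a.c+ra*x[0];q=b.c+rb*x[1]; return (p+q)/2,np.linalg.norm(p-q)
E
python3 - <<'E'
from h import *
S,T=V("scene"),V("top")
for n,a,b in [("pipe top",(257,181),(236,245)),("chuckpipe top",(343,273),(405,237)),("knob top",(369,186),(313,152)),("low foot",(284,250),(303,248)),("tall foot",(314,234),(297,214))]: print(n,tri(S,a,T,b),T.plane([b],0))
c=lambda im,x,y,w,h,s:cv2.resize(im[y:y+h,x:x+w,::-1],None,fx=s,fy=s,interpolation=cv2.INTER_CUBIC)
g=np.zeros((600,800,3),np.uint8)
for im,x,y,r,q in [(T.im,205,215,0,0),(T.im,365,205,0,400),(S.im,225,165,300,0),(S.im,305,255,300,400)]:
    g[r:r+300,q:q+400]=c(im,x,y,66,50,6.1)[:300,:400]
cv2.imwrite("pics/m1.png",g)
E
```

```text
pipe top (array([469.4335543 , 138.24097445,  89.01168554]), np.float64(3.054095181127885)) [[474.23527548 151.873228     0.        ]]
chuckpipe top (array([ 478.56474462, -158.41860427,  112.39798528]), np.float64(3.76655592338852)) [[ 486.10749603 -180.12931021    0.        ]]
knob top (array([ 6.32132637e+02, -4.49171999e-01,  1.11103949e+02]), np.float64(2.6675459819519203)) [[660.30286965  -1.35372637   0.        ]]
low foot (array([466.49480298,  20.53907162,   8.04418235]), np.float64(0.5688261170585918)) [[466.72944051  20.72176222   0.        ]]
tall foot (array([534.61305969,  31.12678602,   8.34126019]), np.float64(3.552715573418985)) [[534.0690906   31.99463798   0.        ]]
```

View pics/m1.png

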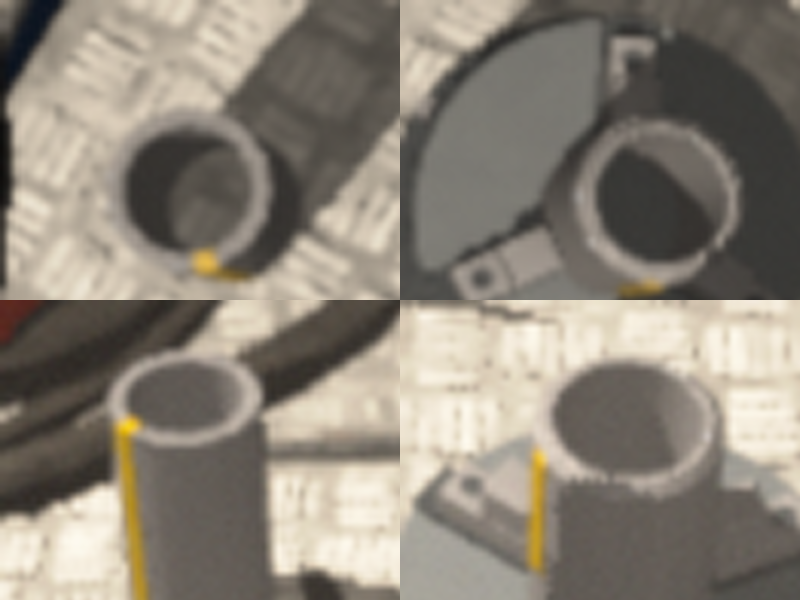

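The crops show both rims clearly. In the top view the loose rim centre is near (236.5,246.6) and the chucked rim near (407,238). In the scene view they're at (255.3,181) and (342,275.7). The yellow lines are on each pipe's near-left side. Now for edge-based centres.

```bash
cat >> h.py <<'E'
def bore(v,uv0,z,r0=19.05,n=120,it=4):
    """bore-edge circle fit on plane z, via radial profiles; returns xyz centre, radius, rms, count"""
    g=cv2.cvtColor(v.im,cv2.COLOR_RGB2GRAY).astype(np.float32)
    c=v.plane([uv0],z)[0][:2]; rs=np.arange(14,23.6,.25)
    for _ in range(it):
        P=[];W=[]
        for a in np.linspace(0,2*np.pi,n,endpoint=False):
            d=np.array([np.cos(a),np.sin(a)]); X=np.c_[c+rs[:,None]*d,np.full(len(rs),z)]
            m=v.proj(X).astype(np.float32); s=cv2.remap(g,m[:,:1],m[:,1:],cv2.INTER_LINEAR).ravel()
            k=np.gradient(cv2.GaussianBlur(s[:,None],(1,7),0).ravel()); i=k[2:-2].argmax()+2
            if k[i]>2: P.append(X[i,:2]);W.append(k[i])
        P=np.array(P);
        ok=np.ones(len(P),bool)
        for _ in range(4):
            A=np.c_[2*P,np.ones(len(P))][ok]; s=np.linalg.lstsq(A,(P[ok]**2).sum(1),rcond=None)[0]
            r=np.sqrt(s[2]+s[0]**2+s[1]**2); e=np.abs(np.hypot(*(P-s[:2]).T)-r); ok=e<max(.6,2*np.median(e))
        c=s[:2]
    return np.r_[c,z],r,e[ok].std(),ok.sum()
def cent(v,m):
    y,x=np.nonzero(m); return np.array([x.mean(),y.mean()]),len(x)
def hsv(v,lo,hi,box):
    m=cv2.inRange(cv2.cvtColor(v.im,cv2.COLOR_RGB2HSV),lo,hi); k=np.zeros_like(m); x,y,w,h=box; k[y:y+h,x:x+w]=m[y:y+h,x:x+w]; return k
E
cat > m.py <<'E'
from h import *
S,T=V("scene"),V("top")
for n,z,a,b in [("loose",90,(255.3,181.1),(236.5,246.6)),("chucked",114,(342.1,275.7),(407.1,238))]:
    for v,p in((S,a),(T,b)):
        o=bore(v,p,z); print(n,np.round(o[0],1),np.round(o[1:],2))
        if v is S: ps=v.proj(o[0])[0]
        else: pt=v.proj(o[0])[0]
    print(" tri",tri(S,ps,T,pt))
    y=[]
    for v,p in((S,ps),(T,pt)):
        m=hsv(v,(15,130,90),(32,255,255),(int(p[0])-20,int(p[1])-18,40,70))
        yy,xx=np.nonzero(m)
        if v is S: i=yy<yy.min()+4; uv=(xx[i].mean(),yy[i].min()+.5 )
        else: uv=(xx.mean(),yy.mean())
        q=v.plane([uv],z)[0]; c=v.plane([p],z)[0]; d=q-c
        print(" yellow",uv,len(xx),np.round(d,1),"r",np.hypot(*d[:2]),"ang",np.degrees(np.arctan2(d[1],d[0])))
u=[]
for v,box in((S,(358,178,20,30)),(T,(300,140,30,30))):
    m=hsv(v,(8,110,60),(30,255,255),box); c,n=cent(v,m); u.append(c); print("knob",c,n,cv2.boundingRect(m),v.plane([c],102))
print(tri(S,u[0],T,u[1]))
E
python3 m.py
```

```text
loose [467.4 140.   90. ] [18.19  0.17 98.  ]
loose [466.9 139.9  90. ] [ 18.31   0.18 103.  ]
 tri (array([467.03598073, 139.76000082,  90.29520545]), np.float64(0.42644216361709375))
 yellow (np.float64(245.41666666666666), np.float64(184.5)) 79 [-20.6  -2.8   0. ] r 20.751152656773886 ang -172.14529791973894
 yellow (np.float64(239.375), np.float64(258.125)) 16 [-22.1  -7.5   0. ] r 23.363084716304208 ang -161.23186180297333
chucked [ 477.2 -160.9  114. ] [18.6   0.18 96.  ]
chucked [ 476.5 -161.1  114. ] [18.36  0.12 98.  ]
 tri (array([ 476.70419326, -161.13536575,  114.41389525]), np.float64(0.6202531525916909))
 yellow (np.float64(327.42857142857144), np.float64(280.5)) 40 [-25.6  -0.6   0. ] r 25.598327689024448 ang -178.59992585597513
 yellow (np.float64(404.0), np.float64(252.0)) 5 [-25.6   6.7   0. ] r 26.42460327073692 ang 165.34452275152384
knob [368.17159763 188.59763314] 169 (363, 181, 12, 17) [[634.86864853   2.83251978 102.        ]]
knob [313.408 153.928] 125 (309, 146, 10, 21) [[629.70276495  -0.69002921 102.        ]]
(array([629.9705525 ,  -1.27506636, 106.38717807]), np.float64(3.0175627414673767))
```

```bash
python3 - <<'E'
from h import *
S,T=V("scene"),V("top")
print(S.c,T.c)
g=np.zeros((480,800,3),np.uint8)
for i,(v,x,y) in enumerate([(S,348,176),(T,294,138)]):
    g[:,i*400:i*400+400]=cv2.resize(v.im[y:y+48,x:x+40,::-1],None,fx=10,fy=10,interpolation=cv2.INTER_NEAREST)
cv2.imwrite("pics/m2.png",g)
# yellow line on cylinder walls
for n,c,zr in (("loose",(467.1,139.9),(10,80)),("chucked",(476.8,-161.1),(80,112))):
  c=np.array(c)
  for v,nm in((S,"scene"),(T,"top")):
    m=cv2.inRange(cv2.cvtColor(v.im,cv2.COLOR_RGB2HSV),(15,110,60),(32,255,255)); yy,xx=np.nonzero(m)
    d=v.ray(np.c_[xx,yy]); o=v.c[:2]-c
    a=(d[:,:2]**2).sum(1);b=d[:,:2]@o;e=o@o-24.15**2;D=b*b-a*e;ok=D>0
    tt=(-b[ok]-np.sqrt(D[ok]))/a[ok]; P=v.c+d[ok]*tt[:,None]; P=P[(P[:,2]>zr[0])&(P[:,2]<zr[1])]
    an=np.degrees(np.arctan2(P[:,1]-c[1],P[:,0]-c[0]))%360
    w=np.round(P[:,2]/10).astype(int)
    print(n,nm,len(P),{int(k)*10:(round(float(an[w==k].mean()),1),int((w==k).sum())) for k in np.unique(w)})
E
```

```text
[ 185.13383445 -593.98169429  697.61106194] [407.36316979  11.34293416 955.26626093]
loose scene 68 {10: (195.2, 6), 20: (196.4, 8), 30: (195.8, 8), 40: (195.2, 11), 50: (197.1, 8), 60: (194.7, 12), 70: (195.6, 9), 80: (187.7, 6)}
loose top 8 {20: (196.8, 1), 30: (194.5, 1), 40: (190.7, 2), 50: (201.8, 1), 60: (199.8, 1), 70: (196.6, 2)}
chucked scene 33 {80: (176.0, 6), 90: (177.4, 12), 100: (178.1, 9), 110: (177.6, 6)}
chucked top 2 {110: (172.8, 2)}
```

View pics/m2.png

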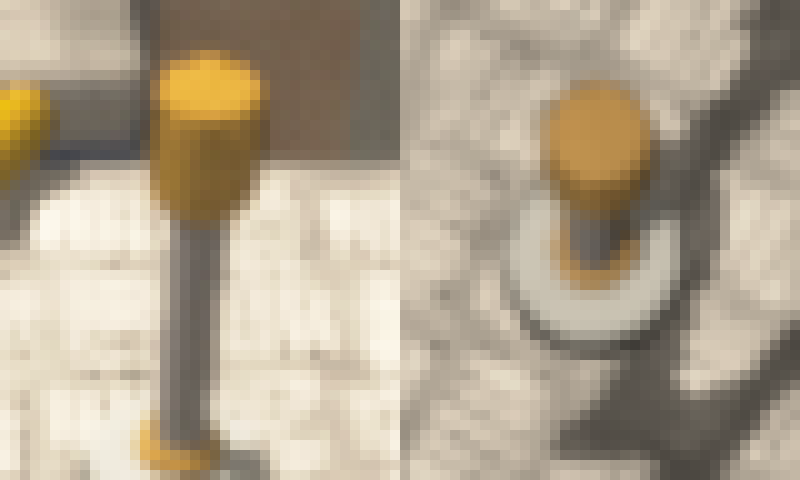

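The crop shows the knob's top disc centred at about (368.3,184.2) in the scene view and (313.2,151.0) in the top view.

The manual's scale: shifts go in units of 20 mm and turns go in units of 0.05 rad. Converting my numbers, 0.12 rad is 2.4.

```bash
cat >> h.py <<'E'
from scipy.spatial.transform import Rotation as Ro
def todo(xyz):
    s=env.get_state(); q=s["orientation"]; R=Ro.from_quat([q[1],q[2],q[3],q[0]])
    print("ee",np.round(s["ee_pos"],1),"tooldelta",np.round(R.inv().apply(np.array(xyz)-s["ee_pos"]),1),"y-yaw",round(np.degrees(np.arctan2(*R.apply([0,1,0])[[1,0]])),2),"tilt z",np.round(R.apply([0,0,1]),4),"F",np.round(s["ft_force"],1),"t",s["clock"])
E
python3 - <<'E'
from h import *
S,T=V("scene"),V("top")
print(tri(S,(368.3,184.2),T,(313.2,151)),S.plane([(368.3,184.2)],115),T.plane([(313.2,151)],115))
# aluminium base top disc check
E
python3 inch.py '[[0, 0, 2.4, 0, 0, 0, 60], [0, 0, 2.4, 0, 0, 0, 60], [0, 0, 2.2, 0, 0, 0, 60], [0, 0, 0, 0, 0, 0, 60]]'
python3 -c "
from h import *
todo([630,-2,190])"
```

```text
(array([ 6.31674286e+02, -2.73222496e-01,  1.15664605e+02]), np.float64(0.3634446519184001)) [[6.32376636e+02 3.72198983e-01 1.15000000e+02]] [[ 6.31681300e+02 -2.04851889e-01  1.15000000e+02]]
clock: 0.9
ee_pos: [275.7, -616.1, 240.6]
orientation: [0.0, -0.035, 0.999, -0.0]
ft_force: [0.4, 0.3, -0.2]
grip_width: 62.9
finger_force: 0.0
ee [ 275.7 -616.1  240.6] tooldelta [-395.9  588.1   50.6] y-yaw 93.96 tilt z [ 0.  0. -1.] F [ 0.4  0.3 -0.2] t 0.9
```

Scaled: 39.3 mm is 1.965, -26.5 mm is -1.325.

```bash
python3 inch.py '[[0, 0, 0, -1.325, 1.965, 0, 60], [0, 0, 0, -1.325, 1.965, 0, 60], [0, 0, 0, -1.325, 1.965, 0, 60], [0, 0, 0, -1.325, 1.965, 0, 60], [0, 0, 0, -1.325, 1.965, 0, 60], [0, 0, 0, -1.325, 1.965, 0, 60], [0, 0, 0, -1.325, 1.965, 0, 60], [0, 0, 0, -1.325, 1.965, 0, 60], [0, 0, 0, -1.325, 1.965, 0.25, 60], [0, 0, 0, -1.325, 1.965, 0.25, 60], [0, 0, 0, -1.325, 1.965, 0.5, 60], [0, 0, 0, -1.325, 1.965, 0.5, 60], [0, 0, 0, -1.325, 1.965, 0.5, 60], [0, 0, 0, -1.325, 1.965, 0.25, 60], [0, 0, 0, -1.325, 1.965, 0.25, 60], [0, 0, 0, 0, 0, 0, 60], [0, 0, 0, 0, 0, 0, 60]]'
python3 -c "
from h import *
todo([632,0,97])"
```

```text
clock: 2.6
ee_pos: [630.7, 1.2, 189.9]
orientation: [-0.001, -0.038, 0.999, -0.0]
ft_force: [0.7, -0.8, -0.2]
grip_width: 59.9
finger_force: 0.0
ee [630.7   1.2 189.9] tooldelta [-1.3 -1.3 92.9] y-yaw 94.33 tilt z [-1.1e-03 -3.0e-04 -1.0e+00] F [ 0.7 -0.8 -0.2] t 2.6
```

```bash
python3 inch.py '[[0, 0, 0, -0.035, -0.05, 1, 60], [0, 0, 0, -0.03, 0, 1, 60], [0, 0, 0, 0, 0, 1, 60], [0, 0, 0, 0, 0, 1, 60], [0, 0, 0, 0, 0, 0.65, 60], [0, 0, 0, 0, 0, 0, 60], [0, 0, 0, 0, 0, 0, 60], [0, 0, 0, 0, 0, 0, 60]]'
python3 - <<'E'
from h import *
todo([632,0,97])
S,T=V("scene"),V("top")
c=lambda v,x,y:cv2.resize(v.im[y:y+60,x:x+80,::-1],None,fx=5,fy=5,interpolation=cv2.INTER_CUBIC)
cv2.imwrite("pics/m3.png",np.hstack([c(S,325,165),c(T,275,125)]))
E
```

```text
clock: 3.4
ee_pos: [632.6, -1.0, 98.8]
orientation: [0.001, -0.036, 0.999, 0.0]
ft_force: [-0.2, -0.4, 0.9]
grip_width: 59.9
finger_force: 0.0
ee [632.6  -1.   98.8] tooldelta [0.5 1.  1.8] y-yaw 94.08 tilt z [ 1.8e-03  3.0e-04 -1.0e+00] F [-0.2 -0.4  0.9] t 3.4
```

View pics/m3.png

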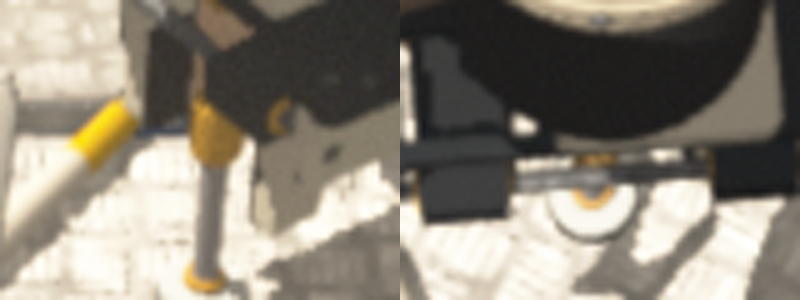

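The picture shows the knob between the open fingers, with the left finger close to the yellow marker tip in the scene view only. I'll close the fingers.

Scaled: 1 mm is 0.05.

```bash
python3 inch.py '[[0, 0, 0, 0, 0, 0.05, 18], [0, 0, 0, 0, 0, 0, 15], [0, 0, 0, 0, 0, 0, 15], [0, 0, 0, 0, 0, 0, 15], [0, 0, 0, 0, 0, 0, 15], [0, 0, 0, 0, 0, 0, 15], [0, 0, 0, 0, 0, 0, 15], [0, 0, 0, 0, 0, 0, 15]]' 35
python3 -c "
from h import *
todo([632,0,97])
S,T=V('scene'),V('top')
print(T.plane([(255,150),(280,200)],8), tri(S,(350,188),T,(255,150)))"
```

```text
clock: 4.3
ee_pos: [631.8, -0.9, 96.5]
orientation: [-0.0, -0.035, 0.999, 0.0]
ft_force: [-0.5, -0.6, -0.7]
grip_width: 17.9
finger_force: 35.0
ee [631.8  -0.9  96.5] tooldelta [-0.3  0.9 -0.5] y-yaw 94.05 tilt z [-2.e-04  0.e+00 -1.e+00] F [-0.5 -0.6 -0.7] t 4.3
[[663.46661442 115.07533205   8.        ]
 [561.27794215  65.18759665   8.        ]] (array([665.53615257, 113.06067019,  13.06199917]), np.float64(7.323191136484824))
```

```bash
python3 inch.py '[[0, 0, 0, 0, 0, -0.5, 15], [0, 0, 0, 0, 0, -1, 15], [0, 0, 0, 0, 0, -1.5, 15], [0, 0, 0, 0, 0, -1.5, 15], [0, 0, 0, 0, 0, -1.5, 15], [0, 0, 0, 0, 0, -1, 15], [0, 0, 0, 0, 0, 0, 15], [0, 0, 0, 0, 0, 0, 15]]'
python3 -c "
from h import *
todo([476.8,-161.1,237])"
```

```text
clock: 5.2
ee_pos: [631.7, -0.8, 237.2]
orientation: [0.0, -0.035, 0.999, 0.0]
ft_force: [-1.4, -0.1, -3.4]
grip_width: 18.0
finger_force: 35.0
ee [631.7  -0.8 237.2] tooldelta [ 1.659e+02 -1.490e+02 -1.000e-01] y-yaw 94.05 tilt z [ 9.e-04  7.e-04 -1.e+00] F [-1.4 -0.1 -3.4] t 5.2
```

Scaled: 20 mm is 1, -18 mm is -0.9.

```bash
python3 inch.py '[[0, 0, 0, 0.5, -0.45, 0, 15], [0, 0, 0, 1, -0.9, 0, 15], [0, 0, 0, 1.3, -1.15, 0, 15], [0, 0, 0, 1.35, -1.2, 0, 15], [0, 0, 0, 1.35, -1.2, 0, 15], [0, 0, 0, 1.3, -1.2, 0, 15], [0, 0, 0, 1, -0.9, 0, 15], [0, 0, 0, 0.495, -0.45, 0, 15], [0, 0, 0, 0, 0, 0, 15], [0, 0, 0, 0, 0, 0, 15], [0, 0, 0, 0, 0, 0, 15], [0, 0, 0, 0, 0, 0, 15]]'
python3 - <<'E'
from h import *
todo([476.8,-161.1,237])
S,T=V("scene"),V("top")
print(S.proj([[476.8,-161.1,140],[476.8,-161.1,114]]),T.proj([[476.8,-161.1,140],[476.8,-161.1,114]]))
c=lambda v,x,y:cv2.resize(v.im[y:y+100,x:x+80,::-1],None,fx=5,fy=5,interpolation=cv2.INTER_CUBIC)
cv2.imwrite("pics/m4.png",np.hstack([c(S,300,210),c(T,365,175)]))
E
```

```text
clock: 6.4
ee_pos: [477.4, -160.7, 236.2]
orientation: [-0.0, -0.036, 0.999, 0.0]
ft_force: [0.1, -0.4, -0.3]
grip_width: 17.9
finger_force: 35.0
ee [ 477.4 -160.7  236.2] tooldelta [ 0.6 -0.4 -0.8] y-yaw 94.1 tilt z [-5.e-04  0.e+00 -1.e+00] F [ 0.1 -0.4 -0.3] t 6.4
[[342.42989104 262.21167484]
 [341.74230118 274.09569343]] [[410.33092327 235.61643457]
 [407.2080353  236.92598206]]
```

View pics/m4.png

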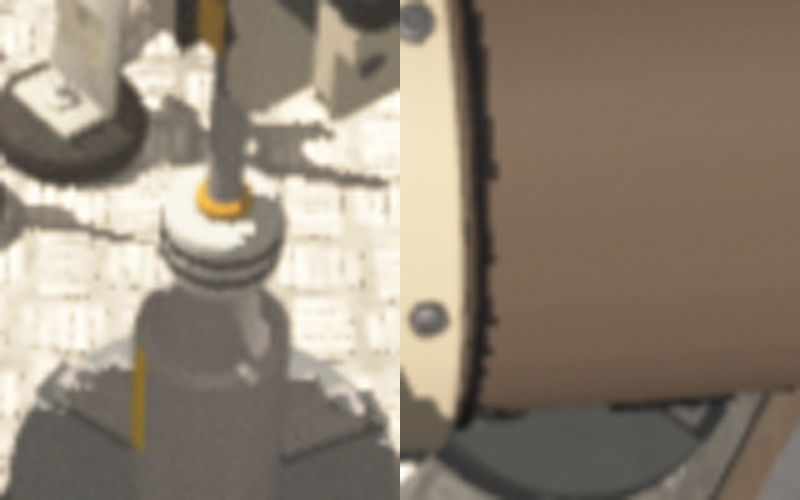

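The scene view shows the plug hanging just above the bore. The dam spans about x 332–356 px, centred at about 344 against the predicted axis at 342.4, so it's slightly to the right. The arm blocks the top view. I'll measure the dam and stem more precisely.

```bash
python3 - <<'E'
from h import *
S=V("scene")
g=cv2.cvtColor(S.im,cv2.COLOR_RGB2GRAY)
for y in list(range(228,240,3)): print(y,g[y,338:354])
for y in range(250,272): print(y,g[y,328:362])
z=np.array([140,146,152,164,180,200,220,229]);P=np.c_[np.full(8,476.8),np.full(8,-161.1),z]
print(np.c_[z,S.proj(P)])
a=S.proj([[476.8,-161.1,150],[477.8,-161.1,150],[476.8,-160.1,150]]);print(a[1:]-a[0])
E
```

```text
228 [249 248 239 233 163 103  86  92 114 121 120 120 122 123 121 123]
231 [170 222 227 212 133 103 100 102 101 104 111 120 127 128 127 146]
234 [114 142 203 218 123 100 100 101 105 102 101 114 152 190 193 198]
237 [108 111 115 117 100  99 103 106 103 104 105 122 140 120 114 114]
250 [250 250 250 248 239 245 245 246 246 245 236 197 192 194 178 153 138 126
 110 105 105 104 113 127 128 132 140 145 195 238 241 241 238 229]
251 [249 248 246 241 219 242 244 245 245 244 237 200 175 184 183 180 176 161
 137 118 107 105 117 126 127 129 130 134 177 236 244 244 242 235]
252 [243 241 237 232 200 240 245 244 244 243 240 216 184 157 160 169 168 161
 151 128 108 111 124 129 131 130 128 130 163 227 247 248 245 238]
253 [242 245 243 233 191 235 243 245 244 244 244 240 223 172 141 138 128 122
 119 122 122 130 135 135 129 126 128 129 155 219 245 249 249 250]
254 [239 240 234 222 173 221 239 244 244 245 244 243 239 223 199 198 189 176
 155 188 195 195 193 176 134 128 128 125 134 189 237 243 243 247]
255 [236 229 219 198 142 193 227 240 244 244 244 244 243 243 242 242 240 235
 221 240 241 241 234 201 138
[... 2017 characters left out ...]
7 216 219 230 234 233]
270 [162 110 101  98 100 101 102 104 102 104 103 104 104 107 107 107 107 110
 112 118 124 131 134 132 104 101 107 132 179 213 228 247 250 250]
271 [133 102 100  97  97 101 102 102 103 104 105 105 106 104 102 104 103 106
 111 118 125 132 135 131 103 101 102 108 141 202 228 245 249 247]
[[140.         342.42989104 262.21167484]
 [146.         342.59302129 259.39479939]
 [152.         342.75788074 256.54907669]
 [164.         343.0929031  250.76921775]
 [180.         343.55095305 242.87365368]
 [200.         344.14260792 232.6866764 ]
 [220.         344.75664914 222.12802596]
 [229.         345.04062843 217.24963538]]
[[ 0.58406379 -0.24211972]
 [-0.35859123 -0.43740032]]
```

```bash
python3 - <<'E'
from h import *
S=V("scene"); 
im0=cv2.imread("pics/scene0.png")[:,:,::-1].copy()
def col(im,box):
    S.im=im; m=hsv(S,(10,120,90),(30,255,255),box); c,n=cent(S,m); return c,n,cv2.boundingRect(m)
a=col(im0,(358,214,18,14)); b=col(S.im if False else V("scene").im,(336,240,18,18))
print(a,b)
pa=S.plane([a[0]],26)[0]; 
f=env.get_state()["ee_pos"][2]-96.5
pb=S.plane([b[0]],f+26)[0]
print(pa,pb,"plug now",pb[:2]-pa[:2]+np.array([632,0.1]), f)
E
```

```text
(array([364.6875, 221.125 ]), 16, (362, 219, 7, 4)) (array([343.69444444, 250.75      ]), 36, (339, 247, 11, 7))
[630.54414174  -1.44768612  26.        ] [ 476.52486151 -163.04662996  165.92421146] plug now [ 477.98071978 -161.49894384] 139.92421146075912
```

```bash
python3 inch.py '[[0, 0, 0, 0.06, 0.03, 0.25, 15], [0, 0, 0, 0, 0, 0.4, 15], [0, 0, 0, 0, 0, 0.4, 15], [0, 0, 0, 0, 0, 0, 15], [0, 0, 0, 0, 0, 0, 15]]'
python3 - <<'E'
from h import *
todo([476.8,-161.1,202])
S=V("scene");g=cv2.cvtColor(S.im,cv2.COLOR_RGB2GRAY)
for y in range(264,276,2): print(y,g[y,328:362])
print(S.proj([[477.2,-160.9,z] for z in (118,124,130,142)]))
cv2.imwrite("pics/m5.png",cv2.resize(S.im[235:305,300:380,::-1],None,fx=8,fy=8,interpolation=cv2.INTER_CUBIC))
E
```

```text
clock: 7.15
ee_pos: [475.5, -160.8, 215.2]
orientation: [-0.0, -0.035, 0.999, -0.0]
ft_force: [-0.5, 0.2, -1.1]
grip_width: 17.8
finger_force: 35.0
ee [ 475.5 -160.8  215.2] tooldelta [-1.3 -0.4 13.2] y-yaw 94.06 tilt z [-9.e-04 -2.e-04 -1.e+00] F [-0.5  0.2 -1.1] t 7.15
264 [237 238 196 122 123 127 127 137 177 228 238 226 194 164 142 145 126 120
 128 149 178 143 138 136 134 130 138 200 247 247 241 250 252 248]
266 [233 234 179 106 114 124 129 131 129 141 176 230 244 244 243 243 242 242
 242 243 244 243 240 230 189 131 132 200 242 243 237 245 249 245]
268 [220 189 109  93  93 112 124 129 130 130 133 169 229 243 245 245 245 244
 242 237 231 212 182 145 122 103 113 179 215 217 210 218 220 216]
270 [164 106  89  87  96  85  82  99 117 129 129 131 138 163 186 175 168 162
 157 150 139 127 113 104  91  92  87 128 180 216 229 249 251 250]
272 [116 101  97  86  84 107 113  98  82  79  83  96 101 114 115 114 114 114
 112 107  85  85  92 103 103  90  89 106 122 177 229 246 246 243]
274 [101 103  99 103 109  92  85  98 110 119 118 113 108  97  96  96  97 101
 102 107 118 110 103  89  92 104 102  99 105 137 210 246 248 249]
[[342.00398356 272.11564925]
 [342.16174552 269.400823  ]
 [342.3211437  266.65878068]
 [342.64495583 261.09132216]]
```

View pics/m5.png

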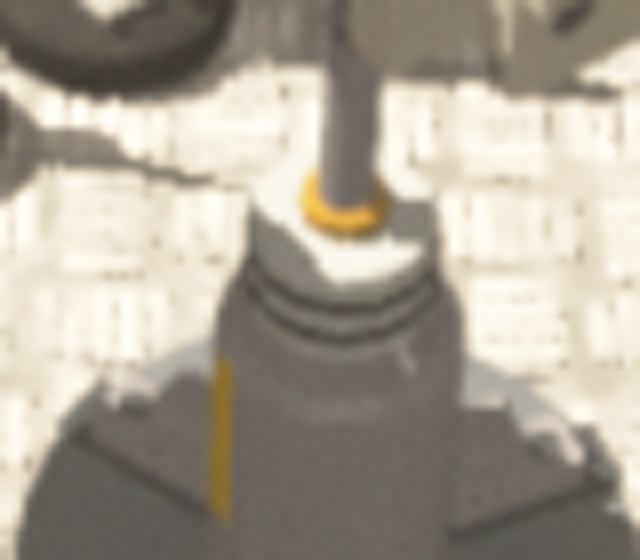

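The picture shows the dam centred over the bore: its edges at x 330–355 px give a centre of 342.5 against 342.4 predicted. I'll lower it gently.

Scaled: 3 mm is 0.15, 2 mm is 0.1.

```bash
python3 inch.py '[[0, 0, 0, 0, 0, 0.15, 15], [0, 0, 0, 0, 0, 0.15, 15], [0, 0, 0, 0, 0, 0.1, 15], [0, 0, 0, 0, 0, 0.1, 15], [0, 0, 0, 0, 0, 0, 15]]'
python3 -c "
from h import *
todo([476.8,-161.1,202])"; python3 inch.py '[[0, 0, 0, 0, 0, 0.1, 15], [0, 0, 0, 0, 0, 0, 15]]'
```

```text
clock: 7.7
ee_pos: [475.5, -160.7, 205.3]
orientation: [-0.0, -0.035, 0.999, 0.0]
ft_force: [0.8, -1.1, -1.0]
grip_width: 18.2
finger_force: 35.0
ee [ 475.5 -160.7  205.3] tooldelta [-1.3 -0.5  3.3] y-yaw 94.05 tilt z [-5.e-04  0.e+00 -1.e+00] F [ 0.8 -1.1 -1. ] t 7.7
clock: 7.9
ee_pos: [475.6, -160.7, 203.3]
orientation: [-0.0, -0.035, 0.999, 0.0]
ft_force: [0.4, 1.0, -1.5]
grip_width: 17.9
finger_force: 35.0
```

```bash
python3 inch.py '[[0, 0, 0, 0, 0, 0.15, 15], [0, 0, 0, 0, 0, 0.2, 15], [0, 0, 0, 0, 0, 0.2, 15], [0, 0, 0, 0, 0, 0.2, 15], [0, 0, 0, 0, 0, 0, 15]]'; python3 inch.py '[[0, 0, 0, 0, 0, 0.25, 15], [0, 0, 0, 0, 0, 0.3, 15], [0, 0, 0, 0, 0, 0.3, 15], [0, 0, 0, 0, 0, 0.3, 15], [0, 0, 0, 0, 0, 0.3, 15], [0, 0, 0, 0, 0, 0.25, 15], [0, 0, 0, 0, 0, 0, 15]]'
```

```text
clock: 8.4
ee_pos: [475.2, -160.7, 187.8]
orientation: [-0.001, -0.035, 0.999, 0.0]
ft_force: [1.0, -0.8, -1.9]
grip_width: 18.0
finger_force: 35.0
clock: 9.1
ee_pos: [475.2, -160.7, 153.7]
orientation: [-0.001, -0.035, 0.999, 0.0]
ft_force: [0.2, 0.6, -1.1]
grip_width: 18.1
finger_force: 35.0
```

Scaled: 4 mm is 0.2, 3 mm is 0.15.

```bash
python3 inch.py '[[0, 0, 0, 0, 0, 0.2, 15], [0, 0, 0, 0, 0, 0.2, 15], [0, 0, 0, 0, 0, 0.15, 15], [0, 0, 0, 0, 0, 0, 15], [0, 0, 0, 0, 0, 0, 15]]'
```

```text
clock: 9.6
ee_pos: [475.7, -160.7, 143.6]
orientation: [-0.0, -0.035, 0.999, -0.0]
ft_force: [-0.0, 0.6, -1.0]
grip_width: 17.9
finger_force: 35.0
```

Scaled: 1 mm is 0.05, 0.7 mm is 0.035.

```bash
python3 inch.py '[[0, 0, 0, 0, 0, 0.05, 15], [0, 0, 0, 0, 0, 0.05, 15], [0, 0, 0, 0, 0, 0.035, 15], [0, 0, 0, 0, 0, 0, 15], [0, 0, 0, 0, 0, 0, 15]]'; python3 inch.py '[[0, 0, 0, 0, 0, 0.025, 15], [0, 0, 0, 0, 0, 0, 15]]'
```

```text
clock: 10.1
ee_pos: [475.7, -160.7, 140.9]
orientation: [0.0, -0.035, 0.999, -0.0]
ft_force: [0.5, -0.1, -2.1]
grip_width: 17.8
finger_force: 35.0
clock: 10.3
ee_pos: [475.8, -160.7, 140.4]
orientation: [0.0, -0.035, 0.999, -0.0]
ft_force: [0.1, -0.7, -1.0]
grip_width: 18.0
finger_force: 35.0
```

Scaled: 0.5 mm is 0.025.

```bash
python3 inch.py '[[0, 0, 0, 0, 0, 0.025, 15], [0, 0, 0, 0, 0, 0, 15]]'; python3 inch.py '[[0, 0, 0, 0, 0, 0.025, 15], [0, 0, 0, 0, 0, 0, 15]]'
```

```text
clock: 10.5
ee_pos: [476.1, -160.8, 140.4]
orientation: [0.0, -0.035, 0.999, -0.0]
ft_force: [-0.3, 0.1, 4.2]
grip_width: 17.9
finger_force: 35.0
clock: 10.7
ee_pos: [476.4, -160.8, 140.3]
orientation: [0.001, -0.036, 0.999, -0.0]
ft_force: [-1.0, 1.5, 8.0]
grip_width: 17.9
finger_force: 35.0
```

```bash
python3 inch.py '[[0, 0, 0, 0, 0, -0.025, 24], [0, 0, 0, 0, 0, 0, 40], [0, 0, 0, 0, 0, 0, 60], [0, 0, 0, 0, 0, 0, 60], [0, 0, 0, 0, 0, 0, 60], [0, 0, 0, 0, 0, -0.25, 60], [0, 0, 0, 0, 0, -0.75, 60], [0, 0, 0, 0, 0, -1.5, 60], [0, 0, 0, 0, 0, -2, 75], [0, 0, 2, 0, 0, -1.5, 75], [0, 0, 2.8, 0, 0, 0, 75], [0, 0, 2.8, 0, 0, 0, 75], [0, 0, 2.8, 0, 0, 0, 75], [0, 0, 2.8, 0, 0, 0, 75], [0, 0, 2.8, 0, 0, 0, 75], [0, 0, 2.8, 0, 0, 0, 75], [0, 0, 2.8, 0, 0, 0, 75], [0, 0, 0, 0, 0, 0, 75]]'
python3 -c "
from h import *
todo([467.1,139.9,260]); print(env.get_state()['q'])"
```

```text
clock: 12.5
ee_pos: [475.7, -160.7, 260.2]
orientation: [0.0, 0.484, 0.875, 0.0]
ft_force: [0.1, 0.3, 0.1]
grip_width: 74.4
finger_force: 0.0
ee [ 475.7 -160.7  260.2] tooldelta [2.593e+02 1.523e+02 2.000e-01] y-yaw 32.06 tilt z [ 3.e-04  0.e+00 -1.e+00] F [0.1 0.3 0.1] t 12.5
[ 6.61813039e-02  5.76948014e-02 -3.29814401e-01  1.10622765e-05
 -1.18303306e+00 -2.64823903e+00]
```

Scaled: -0.15 rad is -3.

```bash
python3 inch.py '[[0, 0, -3, 0, 0, 0, 75], [0, 0, -3, 0, 0, 0, 75], [0, 0, -3, 0, 0, 0, 75], [0, 0, -3, 0, 0, 0, 75], [0, 0, -3, 0, 0, 0, 75], [0, 0, -3, 0, 0, 0, 75], [0, 0, -3, 0, 0, 0, 75], [0, 0, -3, 0, 0, 0, 75], [0, 0, -3, 0, 0, 0, 75], [0, 0, -3, 0, 0, 0, 75], [0, 0, -3, 0, 0, 0, 75], [0, 0, -3, 0, 0, 0, 75], [0, 0, -3, 0, 0, 0, 75], [0, 0, -3, 0, 0, 0, 75], [0, 0, -3, 0, 0, 0, 75], [0, 0, -3, 0, 0, 0, 75], [0, 0, -3, 0, 0, 0, 75], [0, 0, -3, 0, 0, 0, 75], [0, 0, -3, 0, 0, 0, 75], [0, 0, -3, 0, 0, 0, 75]]'; python3 inch.py '[[0, 0, -2.8, 0, 0, 0, 75], [0, 0, 0, 0, 0, 0, 75], [0, 0, 0, 0, 0, 0, 75]]'
python3 -c "
from h import *
todo([467.1,139.9,260]); print(env.get_state()['q'])"
```

```text
clock: 14.5
ee_pos: [475.6, -160.7, 260.1]
orientation: [-0.0, 0.842, -0.54, 0.0]
ft_force: [-0.1, 0.7, -0.5]
grip_width: 74.9
finger_force: 0.0
clock: 14.8
ee_pos: [475.7, -160.7, 260.0]
orientation: [-0.0, 0.875, -0.485, 0.0]
ft_force: [-0.6, -0.5, 1.0]
grip_width: 75.3
finger_force: 0.0
ee [ 475.7 -160.7  260. ] tooldelta [-259.5 -151.9    0. ] y-yaw -148.02 tilt z [ 1.e-04  0.e+00 -1.e+00] F [-0.6 -0.5  1. ] t 14.8
[ 6.61370521e-02  5.79165418e-02 -3.29955086e-01 -2.89806847e-06
 -1.18282629e+00  4.92080153e-01]
```

```bash
python3 inch.py '[[0, 0, 0, -1, -0.585, 0, 75], [0, 0, 0, -1.8, -1.05, 0, 75], [0, 0, 0, -2, -1.17, 0, 75], [0, 0, 0, -2, -1.17, 0, 75], [0, 0, 0, -2, -1.17, 0, 75], [0, 0, 0, -1.9, -1.115, 0, 75], [0, 0, 0, -1.5, -0.88, 0, 75], [0, 0, 0, -0.775, -0.455, 0, 75], [0, 0, 0, 0, 0, 0, 75], [0, 0, 0, 0, 0, 0, 75], [0, 0, 0, 0, 0, 0, 75]]'
python3 - <<'E'
from h import *
todo([467.1,139.9,73]); print(env.get_state()['q'])
S,T=V("scene"),V("top")
c=lambda v,x,y:cv2.resize(v.im[y:y+100,x:x+80,::-1],None,fx=5,fy=5,interpolation=cv2.INTER_CUBIC)
cv2.imwrite("pics/m6.png",np.hstack([c(S,300,210),c(T,365,175)]))
E
```

```text
clock: 15.9
ee_pos: [466.5, 139.2, 259.9]
orientation: [0.0, 0.875, -0.485, -0.0]
ft_force: [0.1, 0.3, 0.1]
grip_width: 74.9
finger_force: 0.0
ee [466.5 139.2 259.9] tooldelta [ -0.3  -0.9 186.9] y-yaw -147.98 tilt z [-1.e-04 -1.e-04 -1.e+00] F [0.1 0.3 0.1] t 15.9
[ 6.94957971e-01  3.10370123e-02 -3.58850027e-01  2.52047965e-05
 -1.18107020e+00 -1.36194789e-01]
```

View pics/m6.png

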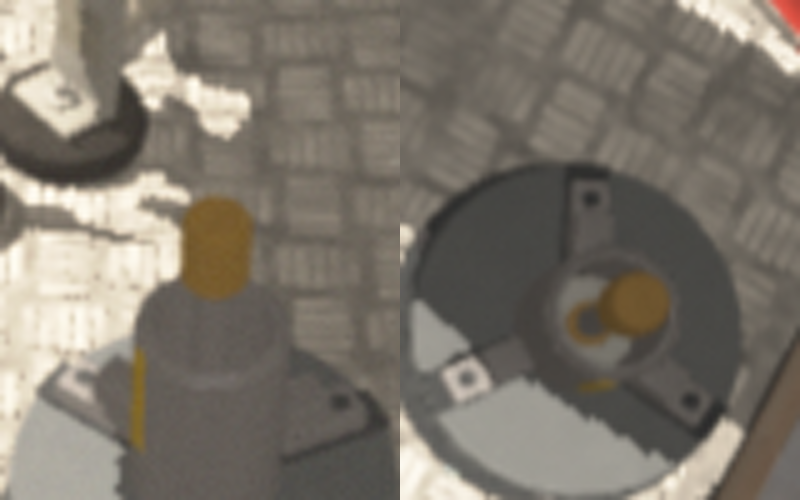

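The plug is fully home: its knob stands just above the rim in both views. Next I'll grasp the loose pipe.

Scaled: -0.3 mm is -0.015, 40 mm is 2.

```bash
python3 inch.py '[[0, 0, 0, -0.015, -0.04, 1.5, 75], [0, 0, 0, 0, 0, 2, 75], [0, 0, 0, 0, 0, 2, 75], [0, 0, 0, 0, 0, 1.75, 75], [0, 0, 0, 0, 0, 1, 75], [0, 0, 0, 0, 0, 0.65, 75], [0, 0, 0, 0, 0, 0.4, 75], [0, 0, 0, 0, 0, 0, 75], [0, 0, 0, 0, 0, 0, 75], [0, 0, 0, 0, 0, 0, 55], [0, 0, 0, 0, 0, 0, 50], [0, 0, 0, 0, 0, 0, 45], [0, 0, 0, 0, 0, 0, 44], [0, 0, 0, 0, 0, 0, 44], [0, 0, 0, 0, 0, 0, 44], [0, 0, 0, 0, 0, 0, 44]]' 45
python3 -c "
from h import *
todo([467.1,139.9,73])"
```

```text
clock: 17.6
ee_pos: [467.6, 140.9, 74.3]
orientation: [-0.001, 0.875, -0.484, 0.0]
ft_force: [1.3, 1.6, 3.6]
grip_width: 47.8
finger_force: 45.0
ee [467.6 140.9  74.3] tooldelta [0.6 1.  1.3] y-yaw -147.9 tilt z [ 1.1e-03  6.0e-04 -1.0e+00] F [1.3 1.6 3.6] t 17.6
```

The manual's scale: shifts go in units of 20 mm and turns go in units of 0.05 rad. Converting my numbers, -40 mm is -2, -35 mm is -1.75.

```bash
python3 inch.py '[[0, 0, 0, 0, 0, -0.5, 44], [0, 0, 0, 0, 0, -1, 44], [0, 0, 0, 0, 0, -1.75, 44], [0, 0, 0, 0, 0, -2, 44], [0, 0, 0, 0, 0, -2, 44], [0, 0, 0, 0, 0, -1.75, 44], [0, 0, 0, 0, 0, -1, 44], [0, 0, 0, 0, 0, 0, 44], [0, 0, 0, 0, 0, 0, 44], [0, 0, 0, 0, 0, 0, 44]]'
python3 - <<'E'
from h import *
todo([476.8,-161.1,274])
S,T=V("scene"),V("top")
cv2.imwrite("pics/m7.png",np.hstack([S.im[60:260,200:400,::-1],T.im[130:330,140:340,::-1]]))
E
```

```text
clock: 18.6
ee_pos: [465.8, 139.9, 271.9]
orientation: [0.002, 0.875, -0.484, -0.001]
ft_force: [0.1, -0.0, -4.4]
grip_width: 48.0
finger_force: 45.0
ee [465.8 139.9 271.9] tooldelta [260.9 150.5  -1.7] y-yaw -147.93 tilt z [-0.0034 -0.0016 -1.    ] F [ 0.1 -0.  -4.4] t 18.6
```

View pics/m7.png

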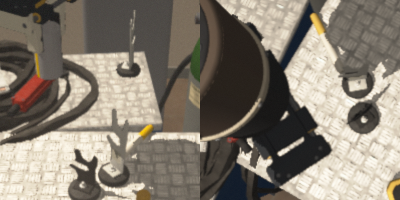

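The pipe is held and clear of the table. I'll carry it across with its bottom at about z 198.

Scaled: 35 mm is 1.75, 32 mm is 1.6, 0.08 rad is 1.6.

```bash
python3 inch.py '[[0, 0, 0, 0.55, 0.3, 0, 44], [0, 0, 0, 1.15, 0.65, 0, 44], [0, 0, 0, 1.6, 0.95, 0, 44], [0, 0, 0, 1.75, 1, 0, 44], [0, 0, 0, 1.75, 1, 0, 44], [0, 0, 0, 1.75, 1, 0, 44], [0, 0, 0, 1.6, 0.95, 0, 44], [0, 0, 0, 1.35, 0.8, 0, 44], [0, 0, 0, 1, 0.575, 0, 44], [0, 0, 0, 0.545, 0.3, 0, 44], [0, 0, 0, 0, 0, 0, 44], [0, 0, 1.6, 0, 0, 0, 44], [0, 0, 1.6, 0, 0, 0, 44], [0, 0, 1.6, 0, 0, 0, 44], [0, 0, 1.6, 0, 0, 0, 44], [0, 0, 0, 0, 0, 0, 44], [0, 0, 0, 0, 0, 0, 44], [0, 0, 0, 0, 0, 0, 44], [0, 0, 0, 0, 0, 0, 44]]'
python3 - <<'E'
from h import *
todo([476.8,-161.1,274]); print(env.get_state()["q"])
S,T=V("scene"),V("top")
c=lambda v,x,y:cv2.resize(v.im[y:y+150,x:x+100,::-1],None,fx=4,fy=4,interpolation=cv2.INTER_CUBIC)
cv2.imwrite("pics/m8.png",np.hstack([c(S,295,165),c(T,365,155)]))
np.save("s1.npy",S.im)
E
```

```text
clock: 20.6
ee_pos: [478.1, -160.3, 273.8]
orientation: [0.0, 0.787, -0.617, -0.0]
ft_force: [0.1, -0.8, -4.2]
grip_width: 47.6
finger_force: 45.0
ee [ 478.1 -160.3  273.8] tooldelta [ 0.5  1.5 -0.2] y-yaw -166.17 tilt z [-1.e-04  0.e+00 -1.e+00] F [ 0.1 -0.8 -4.2] t 20.6
[ 6.66473360e-02  5.31228871e-02 -3.03126038e-01 -2.83555008e-05
 -1.21464358e+00  1.74690145e-01]
```

View pics/m8.png

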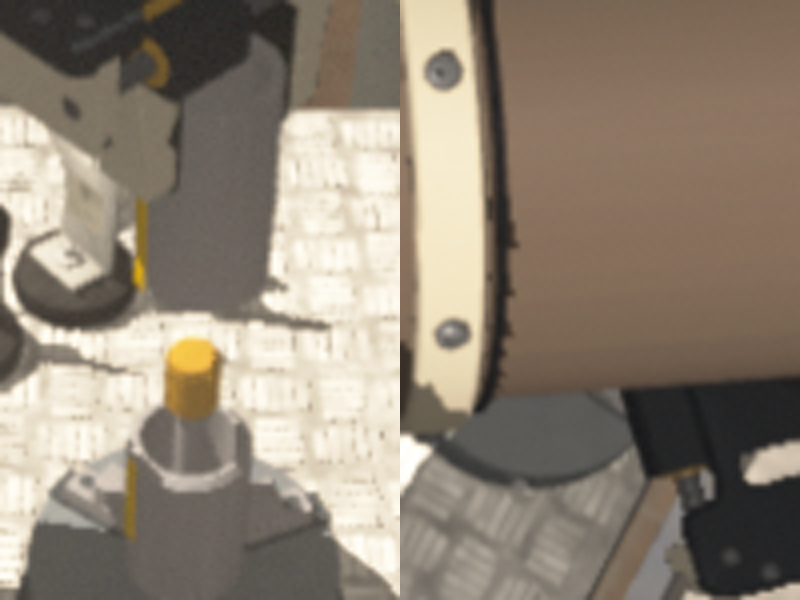

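The top view is blocked by the arm. In the scene view the held pipe's lower end sits at about x 329–362 px, rows ~235–243, with its yellow line on the left edge, above the knob at (343,255). I'll measure bearings for both pipes from silhouettes.

```bash
python3 - <<'E'
from h import *
S=V("scene")
g=cv2.cvtColor(S.im,cv2.COLOR_RGB2GRAY);s=cv2.cvtColor(S.im,cv2.COLOR_RGB2HSV)[:,:,1]
for y in list(range(212,246,3)): print(y,"g",g[y,326:336],"s",s[y,326:336],"R",g[y,356:370])
print("chucked")
for y in range(280,302,3): print(y,"g",g[y,322:334],"s",s[y,322:334],"R",g[y,352:364])
print("bottom");
for x in (336,340,344,348,352,356): print(x,g[232:250,x])
E
```

```text
212 g [135 123 116 116 118 120 118 119 118 117] s [51 52 51 51 56 54 50 52 52 49] R [ 96  97  97  96  97  99  97 106 158 223 226 222 221 219]
215 g [124 122 122 110 111 113 108 102  98  98] s [ 50  49  63 134 133  90  51  36  37  37] R [ 99  98  97  95  99  96  96 115 184 240 242 238 236 236]
218 g [136 129 122 109 108 108  98  97  99  99] s [ 43  37  62 145 184 141  53  35  32  32] R [101  98 100  99  98  96 106 148 219 238 238 225 225 225]
221 g [128 149 155 113 108 110  97  98  98  98] s [ 39  43  52 139 183 142  51  37  39  37] R [100  98  98  98 101  98 112 162 211 208 227 227 220 223]
224 g [230 227 186 118 106 105  97  99  97  99] s [ 29  31  49 140 184 130  45  36  32  29] R [ 99 100  99  98 100 102 139 215 240 239 225 222 225 229]
227 g [107 162 179 124 106 106  99  98 100 101] s [ 47  42  50 136 180 129  48  32  34  34] R [100 100 100 101 100 102 141 217 239 229 228 231 240 251]
230 g [ 66  81 125 153 117 107 101 101 100 102] s [ 47  63 132 216 192 128  45  33  32  33] R [102 102 104  99  98 109 183 248 250 244 222 224 229 242]
233 g [ 63  69 113 163 160 123  98 102 101 101
[... 1710 characters left out ...]
[ 29  26  26  53 123 152 124  45  34  35  35  32] R [ 99  98  96  97  97 101 102 100 101 101  96  91]
301 g [89 87 87 86 94 91 94 96 97 99 98 97] s [23 28 28 26 31 37 41 35 30 32 34 30] R [97 97 95 91 79 74 76 74 75 83 80 89]
bottom
336 [100 101 102 102 102 102 101 103 105 110 124 181 230 224 214 223 233 232]
340 [103 102 104 101 103 108 105 104 105 104 120 179 230 234 239 245 248 239]
344 [104 104 105 105 104 105 104 105 104 105 123 206 242 233 240 245 242 226]
348 [102 106 105 104 103 104 104 103 105 105 111 134 179 222 235 241 242 239]
352 [101 103 104 104 104 104 105 105 103 108 104 104 117 170 221 234 244 246]
356 [102 102 102 104 103 102 105 103 112 121 120 111 114 144 194 220 223 226]
```

```bash
cat > b.py <<'E'
from h import *
def brg(S,L,R):
    a,b=[np.arctan2(r[1],r[0]) for r in S.ray([L,R])]; m=(a+b)/2; D=24.15/np.sin(abs(a-b)/2); return m,D,S.c[:2]+D*np.array([np.cos(m),np.sin(m)])
def lat(S,m,c): # lateral offset (to image right) of measured bearing from axis c
    d=np.array(c)-S.c[:2]; D=np.hypot(*d); return -(m-np.arctan2(d[1],d[0]))*D, d/D
E
python3 - <<'E'
from b import *
S=V("scene"); C=(476.9,-161.1)
for n,L,R in [("held",(328.5,224),(362.4,224)),("held",(328.5,218),(363.2,218)),("held",(328.3,230),(361.8,230)),("chk",(326.1,281),(357.6,281)),("chk",(326.1,283),(357.5,283))]:
    m,D,p=brg(S,L,R); print(n,D,p,lat(S,m,C))
E
```

```text
held 543.1490710499593 [ 489.50820702 -144.12932439] (np.float64(0.9323284607919985), array([0.55890819, 0.82922954]))
held 536.0960711821962 [ 485.60283444 -150.00266597] (np.float64(0.9876428204478712), array([0.55890819, 0.82922954]))
held 543.9884893709982 [ 489.92779498 -143.39971707] (np.float64(0.8734569174540259), array([0.55890819, 0.82922954]))
chk 527.8386362737307 [ 480.64841056 -156.62056062] (np.float64(0.5980417314597564), array([0.55890819, 0.82922954]))
chk 527.5525791853875 [ 480.57401583 -156.91554022] (np.float64(0.7004619733743576), array([0.55890819, 0.82922954]))
```

```bash
cat > d.py <<'E'
from b import *
def low(S,c,zb,cols):
    t=np.linspace(0,2*np.pi,1440); o=[]
    for r,z in((24.15,zb+3),(21.2,zb)):
        p=S.proj(np.c_[c[0]+r*np.cos(t),c[1]+r*np.sin(t),np.full(len(t),z)])
        o.append([p[abs(p[:,0]-x)<.3][:,1].max() for x in cols])
    return np.round(o,1)
E
python3 - <<'E'
from d import *
S=V("scene"); z=env.get_state()["ee_pos"][2]-74.2; print(z)
cols=(334,336,338,340,342,344,346)
print(low(S,(477.7,-161.6),z,cols)) 
g=cv2.cvtColor(S.im,cv2.COLOR_RGB2GRAY).astype(float)
for x in cols:
    c=g[225:250,x]; k=np.argmax(c>160); print(x,225+k-1+(160-c[k-1])/(c[k]-c[k-1]))
# same check on table image: loose pipe at start
im=cv2.imread("pics/scene0.png",0).astype(float)
print(low(S,(467.2,139.9),0,(250,254,258,262,266)))
for x in (250,254,258,262,266): print(x,im[210:232,x].astype(int))
E
```

```text
199.65843200398666
[[240.7 241.7 242.4 243.  243.3 243.5 243.6]
 [240.3 241.5 242.3 243.  243.4 243.6 243.6]]
334 242.6304347826087
336 242.61666666666667
338 242.72131147540983
340 242.68253968253967
342 242.37037037037038
344 242.4512195121951
346 242.4935064935065
[[221.3 222.5 222.6 222.  220.2]
 [221.  222.5 222.7 222.  220. ]]
250 [112 113 113 115 115 114 115 121 121 120 117 127 180 226 232 235 241 243
 242 240 224 178]
254 [100  97  99  97  99  99  99  99  98  98  99 103 131 196 236 238 230 223
 224 227 211 194]
258 [ 93  97  96  96  97  97  98  95  98  98  97  98 105 151 210 226 219 217
 219 208 205 194]
262 [ 94  95  94  96  94  96  95  96  95  96 100  99 105 120 183 232 236 231
 216 234 237 243]
266 [ 90  92  92  91  92  93  94  94  94  97 103 103 112 120 147 186 204 193
 193 225 227 240]
```

```bash
python3 inch.py '[[0, 0, 0, 0.0275, 0.07, 0, 44], [0, 0, 0, 0, 0, 0.5, 44], [0, 0, 0, 0, 0, 1, 44], [0, 0, 0, 0, 0, 1, 44], [0, 0, 0, 0, 0, 0.75, 44], [0, 0, 0, 0, 0, 0.35, 44], [0, 0, 0, 0, 0, 0.15, 44], [0, 0, 0, 0, 0, 0, 44], [0, 0, 0, 0, 0, 0, 44], [0, 0, 0, 0, 0, 0, 44]]'
cat > y.py <<'E'
from d import *
todo([476.9,-161.2,191.2])
S=V("scene")
h=cv2.cvtColor(S.im,cv2.COLOR_RGB2HSV).astype(float)
g=cv2.cvtColor(S.im,cv2.COLOR_RGB2GRAY)
w=np.clip(h[:,:,1]-60,0,None)*((h[:,:,0]>12)&(h[:,:,0]<34)); w[:, :322]=0; w[:,340:]=0
def ang(c,y):
    x=np.arange(322,340);ww=w[y,322:340]
    if ww.sum()<100: return None
    u=(x*ww).sum()/ww.sum(); d=S.ray([(u,y)])[0];o=S.c[:2]-c;a=d[:2]@d[:2];b=d[:2]@o;D=b*b-a*(o@o-24.15**2)
    p=S.c+d*((-b-np.sqrt(max(D,0)))/a); return u,p[2],np.degrees(np.arctan2(p[1]-c[1],p[0]-c[0]))%360
C=np.array((476.9,-161.1))
for y in range(235,302,2):
    r=ang(C,y); print(y,np.round(r,1) if r else None,g[y,322:332],g[y,354:366])
cv2.imwrite("pics/m9.png",cv2.resize(S.im[225:310,295:390,::-1],None,fx=7,fy=7,interpolation=cv2.INTER_CUBIC))
E
python3 y.py
```

```text
clock: 21.85
ee_pos: [477.4, -161.4, 199.6]
orientation: [-0.0, 0.787, -0.617, 0.001]
ft_force: [-0.1, 0.2, -4.8]
grip_width: 47.8
finger_force: 45.0
ee [ 477.4 -161.4  199.6] tooldelta [-0.3  0.4  8.4] y-yaw -166.24 tilt z [ 1.4e-03 -1.0e-04 -1.0e+00] F [-0.1  0.2 -4.8] t 21.85
235 None [113  90  72  73  83 105 119 116 105  92] [101 102 100  98 101  98  98  91  90 116 157 208]
237 None [115 101 105 112 118 115 122 123 120 120] [ 98  98  97 100 100  99  98 112 138 160 194 161]
239 None [119 117 117 115 117 119 119 121 121 121] [101  99 100  99 101 100 113 192 249 246 248 247]
241 None [119 119 118 117 117 118 118 124 120 120] [101 101 100  99 100  97 109 173 240 247 249 248]
243 None [120 118 117 117 116 119 119 123 122 121] [102 102  99  98 100  99 102 111 128 147 165 160]
245 None [118 109 119 119 118 117 122 122 122 119] [ 99  99 100  99  99  99 101 117 129 128 132 130]
247 None [116 118 119 120 119 118 119 121 123 121] [ 99 101 100  98  98 103 141 214 238 236 238 232]
249 None [121 118 118 121 120 119 118 120 122 122] [101 100  98  99  99 102 146 223 240 238 239 238]
251 None [20
[... 2186 characters left out ...]
01 102 102 103 101 100 109 132]
291 [327.   87.2 176. ] [100  99 102 104 106 110 109  97  98 100] [100  98  97  98 101 106 103 102 105 105 103 101]
293 [327.   82.5 176. ] [ 99  99 101 103 102 107 108  97  99  99] [ 98  99  98 101 102 102 103 101 103 101 103 103]
295 [326.9  77.9 176.2] [ 97  98 101 102 103 108 105  96  98 100] [ 99  97  96  99 102 103 104 104 102 106 105 106]
297 [327.   73.5 177.1] [ 74  76  85  95 100 106 106  98  98  99] [ 99  95  98 102 101  98 104 101 103 103 102  98]
299 [327.5  70.7 181.4] [ 88  86  82  81  91 103 105 100  98 101] [101  96  95 102  99  98  96  92  83  75  74  78]
301 None [ 86  88  88  89  91  95  96  97  98 100] [98 91 79 79 75 74 76 81 84 87 90 89]
```

View pics/m9.png

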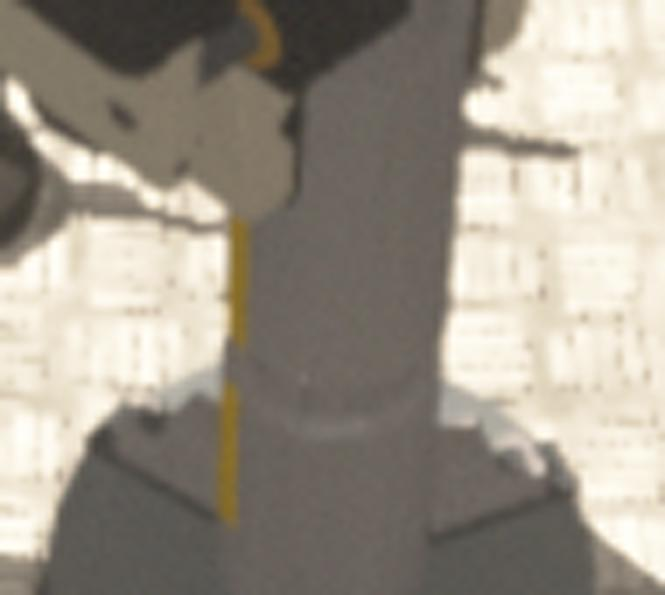

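The held pipe is in line with the chucked one. Its yellow line at (328.7,265) is slightly off the chucked line at (327.2,285). That close to the limb, the angles are sensitive, so I'll cross-check using the chuck's jaws and the pipe's top-edge paint in the first pictures.

```bash
python3 - <<'E'
from d import *
S,T=V("scene"),V("top")
A=lambda p,c:np.degrees(np.arctan2(p[1]-c[1],p[0]-c[0]))%360
C=(476.5,-161.1)
top0=cv2.imread("pics/top0.png")[:,:,::-1].copy(); sc0=cv2.imread("pics/scene0.png")[:,:,::-1].copy()
# jaws: screw holes in the top view (from mosaic of unobstructed view)
for uv in [(402.5,214.6),(378.2,250.7),(422.6,254.6)]:
    for z in (60,66.5):
        p=T.plane([uv],z)[0]; print("jaw",uv,z,np.round(p,1),"r",round(np.hypot(*(p[:2]-C)),1),"ang",round(A(p,C),1))
# top-edge paint, loose pipe
for v,im,c,box in((T,top0,(466.9,139.9),(230,252,20,12)),(S,sc0,(467.4,140.0),(238,178,14,12))):
    v.im=im; h=cv2.cvtColor(im,cv2.COLOR_RGB2HSV); m=hsv(v,(12,100,60),(34,255,255),box); y,x=np.nonzero(m)
    P=v.plane(np.c_[x,y],90)
    for i in range(len(x)): 
        r=np.hypot(*(P[i,:2]-c)); 
        if 17<r<27: print(x[i],y[i],h[y[i],x[i]],"r",round(r,1),"a",round(A(P[i],c),1))
E
```

```text
jaw (402.5, 214.6) 60 [ 522.8 -165.3   60. ] r 46.5 ang 354.8
jaw (402.5, 214.6) 66.5 [ 522.  -164.    66.5] r 45.6 ang 356.3
jaw (378.2, 250.7) 60 [ 456.5 -117.9   60. ] r 47.6 ang 114.8
jaw (378.2, 250.7) 66.5 [ 456.2 -116.9   66.5] r 48.6 ang 114.7
jaw (422.6, 254.6) 60 [ 448.6 -198.8   60. ] r 46.9 ang 233.5
jaw (422.6, 254.6) 66.5 [ 448.3 -197.3   66.5] r 45.8 ang 232.1
237 256 [ 20 122 173] r 18.7 a 190.2
238 256 [ 21 142 188] r 19.1 a 195.4
239 256 [ 21 133 178] r 19.7 a 200.3
237 257 [ 21 140 206] r 20.4 a 189.4
238 257 [ 21 161 220] r 20.8 a 194.2
239 257 [ 21 154 213] r 21.3 a 198.8
237 258 [ 21 142 207] r 22.1 a 188.7
238 258 [ 21 163 221] r 22.5 a 193.1
239 258 [ 21 162 219] r 23.0 a 197.4
240 258 [ 20 130 186] r 23.6 a 201.5
237 259 [ 20 124 177] r 23.9 a 188.1
238 259 [ 21 153 188] r 24.2 a 192.3
239 259 [ 21 161 181] r 24.7 a 196.2
240 259 [ 21 156 157] r 25.2 a 200.1
241 259 [ 20 145 127] r 25.9 a 203.7
242 259 [ 21 136 109] r 26.7 a 207.1
240 260 [ 21 109 141] r 26.9 a 198.8
245 184 [ 20 109 218] r 20.7 a 182.8
246 184 [ 21 167 205] r 19.1 a 185.8
247 184 [ 21 150 158] r 17.6 a 189.2
244 185 [ 22 149 212] r 23.7 a 187.1
245 185 [ 24 184 240] r 22.2 a 189.9
246 185 [ 25 214 242] r 20.8 a 193.1
247 185 [ 22 165 212] r 19.4 a 196.8
243 186 [ 21 128 136] r 26.8 a 190.3
244 186 [ 22 194 202] r 25.4 a 193.0
245 186 [ 24 241 229] r 24.0 a 196.0
246 186 [ 23 179 228] r 22.7 a 199.3
247 186 [ 20 111 203] r 21.5 a 203.0
245 187 [ 23 213 188] r 26.0 a 201.1
246 187 [ 21 131 169] r 24.9 a 204.4
```

Scaled: 0.05 rad is 1.

```bash
python3 inch.py '[[0, 0, 1, 0, 0, 0, 44], [0, 0, 0, 0, 0, 0, 44], [0, 0, 0, 0, 0, 0, 44]]'; cat > l.py <<'E'
from d import *
import sys
S=V("scene"); C=(476.9,-161.1); g=cv2.cvtColor(S.im,cv2.COLOR_RGB2GRAY).astype(float)
def edges(y):
    r=cv2.GaussianBlur(g[y:y+1],(1,1),0)[0]
    def e(i,j,s):
        q=r[i:j:s]; dark=108; br=q.max(); th=(dark+br)/2; k=np.argmax(q>th); return i+s*(k-1+(th-q[k-1])/(q[k]-q[k-1]))
    return e(335,322,-1),e(350,364,1)
for n,rows in(("held",range(258,272)),("chk",(280,281,282,283,284))):
    o=[]
    for y in rows:
        L,R=edges(y)
        if n=="chk": L=325.95   # yellow left edge, clean reading before
        m,D,p=brg(S,(L,y),(R,y)); o.append((L,R,D,lat(S,m,C)[0]))
    print(n,np.round(np.median(o,0),2),np.round(np.std(o,0),2))
z=env.get_state()["ee_pos"]; print(z)
E
python3 l.py; python3 y.py | awk '$1>256 && $1<298{print $1,$2,$3,$4,$5}'
```

```text
clock: 22.3
ee_pos: [477.0, -161.3, 199.0]
orientation: [-0.0, 0.771, -0.636, 0.0]
ft_force: [0.8, 0.2, -4.2]
grip_width: 47.8
finger_force: 45.0
held [3.2671e+02 3.5873e+02 5.3568e+02 4.1000e-01] [0.17 0.33 4.36 0.12]
chk [325.95 357.49 525.58   0.61] [0.   0.61 8.57 0.35]
[ 476.92807314 -161.34315936  198.9576089 ]
257 [328. 161.5 175.4] [126
259 [328.2 158. 176.9] [234
261 [328.2 154.1 177.6] [245
263 [328.1 149.7 177.2] [245
265 [328.1 145.6 177.5] [238
267 [328. 141.3 177.4] [211
269 [328. 137.2 177.8] [228
271 [328. 133.2 178.5] [228
273 [328.3 129.9 181. ]
275 None [229 231 231
277 None [221 218 205
279 None [178 175 173
281 [327.5 110.5 176.9] [136
283 [327.3 105.6 176.1] [101
285 [327.2 100.8 175.5] [
287 [327.1 96.3 175.8] [103
289 [327.2 92.1 176.5] [104
291 [327.1 87.3 176.2] [
293 [327. 82.6 176.3] [102
295 [327. 78.1 176.7] [
297 [327. 73.6 177.2] [
```

Yaw now agrees to about 1° and lateral to 0.2 mm. To pin down depth, I'll lift briefly and measure the lower edge against the bright table again.

```bash
cat > e.py <<'E'
from d import *
S=V("scene"); e=np.mean([env.get_state()["ee_pos"]],0); z=e[2]-74.1; print(e)
g=cv2.cvtColor(S.im,cv2.COLOR_RGB2GRAY).astype(float); cols=np.arange(336,353,2); o=[]
for x in cols:
    c=g[225:256,x]; k=np.argmax(c>172); o.append(225+k-1+(172-c[k-1])/(c[k]-c[k-1]))
u=np.array([.559,.829]); rt=np.array([.829,-.559]); C=np.array([476.9,-161.1])
p=low(S,C+.45*rt+.33*u,z,cols).max(0)
print(cols,np.round(o,1),p,"depth vs chucked",np.round((p-o)/.5,1))
E
python3 inch.py '[[0, 0, 0, 0, 0, -0.75, 44], [0, 0, 0, 0, 0, -1.25, 44], [0, 0, 0, 0, 0, -1, 44], [0, 0, 0, 0, 0, -0.5, 44], [0, 0, 0, 0, 0, 0, 44], [0, 0, 0, 0, 0, 0, 44], [0, 0, 0, 0, 0, 0, 44]]'|tail -5; python3 e.py
python3 inch.py '[[0, 0, 0, 0, 0, -0.4, 44], [0, 0, 0, 0, 0, 0, 44], [0, 0, 0, 0, 0, 0, 44], [0, 0, 0, 0, 0, 0, 44]]' | tail -5; python3 e.py
python3 inch.py '[[0, 0, 0, 0, 0, -0.4, 44], [0, 0, 0, 0, 0, 0, 44], [0, 0, 0, 0, 0, 0, 44], [0, 0, 0, 0, 0, 0, 44]]' | tail -5; python3 e.py
```

```text
ee_pos: [476.2, -161.2, 267.6]
orientation: [0.001, 0.771, -0.637, -0.001]
ft_force: [-0.6, 0.4, -5.6]
grip_width: 48.0
finger_force: 45.0
[ 476.29397757 -161.27321419  267.61081173]
[336 338 340 342 344 346 348 350 352] [245.7 245.9 246.5 246.5 246.7 246.8 246.5 246.3 245.8] [244.9 245.6 246.1 246.5 246.6 246.6 246.5 246.2 245.7] depth vs chucked [-1.6 -0.6 -0.7  0.  -0.1 -0.3 -0.  -0.2 -0.3]
ee_pos: [476.9, -161.3, 276.7]
orientation: [-0.0, 0.771, -0.637, -0.0]
ft_force: [0.2, -0.2, -5.1]
grip_width: 47.7
finger_force: 45.0
[ 476.81446805 -161.31215306  276.69879521]
[336 338 340 342 344 346 348 350 352] [242.8 242.9 242.9 242.1 242.5 242.6 243.8 244.8 245.1] [240.1 240.8 241.3 241.7 241.9 241.9 241.8 241.5 241.1] depth vs chucked [-5.5 -4.2 -3.1 -0.8 -1.3 -1.4 -4.1 -6.5 -7.9]
ee_pos: [476.9, -161.3, 284.8]
orientation: [-0.0, 0.771, -0.637, -0.0]
ft_force: [0.3, 0.3, -4.8]
grip_width: 48.2
finger_force: 45.0
[ 476.81787333 -161.33074448  284.74992459]
[336 338 340 342 344 346 348 350 352] [242.8 242.9 242.8 242.  242.4 237.8 237.7 238.  245.1] [235.7 236.5 237.  237.4 237.6 237.7 237.6 237.3 236.9] depth vs chucked [-14.3 -12.8 -11.7  -9.2  -9.7  -0.1  -0.2  -1.4 -16.3]
```

The depth agrees within about 0.3 mm: at the two clean heights the lower edge matches the prediction. The earlier offset was a dark line on the table. Now I'll lower it to the 3 mm gap.

Scaled: 3 mm is 0.15, 22 mm is 1.1.

```bash
python3 inch.py '[[0, 0, 0, 0, 0, 0.5, 44], [0, 0, 0, 0, 0, 1, 44], [0, 0, 0, 0, 0, 1.1, 44], [0, 0, 0, 0, 0, 1, 44], [0, 0, 0, 0, 0, 0.5, 44], [0, 0, 0, 0, 0, 0.25, 44], [0, 0, 0, 0, 0, 0.15, 44], [0, 0, 0, 0, 0, 0, 44], [0, 0, 0, 0, 0, 0, 44]]'
for i in 1 2 3 4; do python3 inch.py '[[0, 0, 0, 0, 0, 0, 44]]' | grep -E 'ee_pos|ft_force'; done
```

```text
clock: 24.95
ee_pos: [477.4, -161.4, 195.6]
orientation: [-0.0, 0.771, -0.637, 0.001]
ft_force: [0.8, 0.5, -3.9]
grip_width: 47.4
finger_force: 45.0
ee_pos: [477.3, -161.4, 195.6]
ft_force: [0.6, 0.3, -3.7]
ee_pos: [477.2, -161.3, 195.4]
ft_force: [-0.1, -0.8, -4.4]
ee_pos: [477.0, -161.3, 195.1]
ft_force: [-0.4, -0.1, -4.0]
ee_pos: [477.0, -161.3, 195.0]
ft_force: [-0.1, 0.4, -4.1]
```

```bash
python3 inch.py '[[0, 0, 0, 0, 0, 0.1, 44], [0, 0, 0, 0, 0, 0.06, 44], [0, 0, 0, 0, 0, 0.02, 44], [0, 0, 0, 0, 0, 0, 44], [0, 0, 0, 0, 0, 0, 44], [0, 0, 0, 0, 0, 0, 44], [0, 0, 0, 0, 0, 0, 44], [0, 0, 0, 0, 0, 0, 44], [0, 0, 0, 0, 0, 0, 44], [0, 0, 0, 0, 0, 0, 44]]'
python3 - <<'E'
from d import *
todo([476.9,-161.2,191.3])
S=V("scene"); g=cv2.cvtColor(S.im,cv2.COLOR_RGB2GRAY)
cv2.imwrite("pics/m10.png",cv2.resize(S.im[255:300,310:375,::-1],None,fx=12,fy=12,interpolation=cv2.INTER_CUBIC))
C=np.array([477.2,-160.9]); print(low(S,C,117,(340,342,344)),low(S,C,111,(340,342,344)))
for y in range(270,294): print(y,g[y,324:332],g[y,340:346],g[y,354:362])
E
python3 l.py; python3 y.py | awk '$1>256 && $1<298{print $1,$2,$3,$4,$5}'
```

```text
clock: 26.35
ee_pos: [476.9, -161.3, 191.3]
orientation: [-0.0, 0.771, -0.637, 0.0]
ft_force: [-0.1, -0.5, -4.1]
grip_width: 47.7
finger_force: 45.0
ee [ 476.9 -161.3  191.3] tooldelta [-0.1 -0.  -0. ] y-yaw -169.11 tilt z [ 1.e-04  0.e+00 -1.e+00] F [-0.1 -0.5 -4.1] t 26.35
[[283.5 283.6 283.6]
 [283.3 283.4 283.4]] [[286.2 286.3 286.3]
 [286.  286.1 286.1]]
270 [232 234 221 137 110 104 101  98] [103 105 104 105 103 103] [101 103 100 104 154 235 250 250]
271 [231 230 217 147 112 106 101 101] [104 105 104 104 105 105] [103 103  97 105 157 236 249 247]
272 [236 241 228 145 112 106 101 101] [104 104 104 105 104 103] [103 102  98 108 168 242 246 242]
273 [237 241 227 134 110 106 102 103] [103 104 105 103 104 103] [104 102 100 110 180 248 251 250]
274 [234 233 215 128 109 107 101 101] [103 105 104 105 103 104] [105 102  99 117 183 245 248 248]
275 [232 227 192 121 111 106 101 100] [105 104 103 104 103 105] [101 100  99 125 198 246 247 247]
276 [227 218 176 117 109 105 101 100] [104 105 105 105 104 104] [103 100 101 127 207 247 247 244]
277 [206 191 148 110 106 103 103 104] [106 105 106 1
[... 1659 characters left out ...]
e-01] [0.21 0.32 5.06 0.15]
chk [3.2595e+02 3.5744e+02 5.2701e+02 4.9000e-01] [0.   0.66 9.33 0.38]
[ 476.91488744 -161.36328653  191.26670742]
257 None [120 121 127
259 None [233 234 233
261 [328.1 153.8 176.9] [245
263 [328.1 149.7 177.3] [246
265 [328. 145.6 177.4] [239
267 [327.9 141.1 176.9] [211
269 [328. 137.3 177.9] [229
271 [328. 133.1 178.2] [228
273 [327.9 128.8 178.4] [224
275 [327.8 124.3 178.1] [229
277 None [222 218 204
279 None [178 176 174
281 [327.5 110.5 176.9] [137
283 [327.3 105.7 176.2] [102
285 [327.1 100.7 175.4] [100
287 [327.2 96.4 176. ]
289 [327.2 92.1 176.6] [101
291 [327.1 87.3 176.3] [101
293 [327. 82.6 176.3] [102
295 [327. 78. 176.5] [
297 [327. 73.6 177.2] [
```

View pics/m10.png

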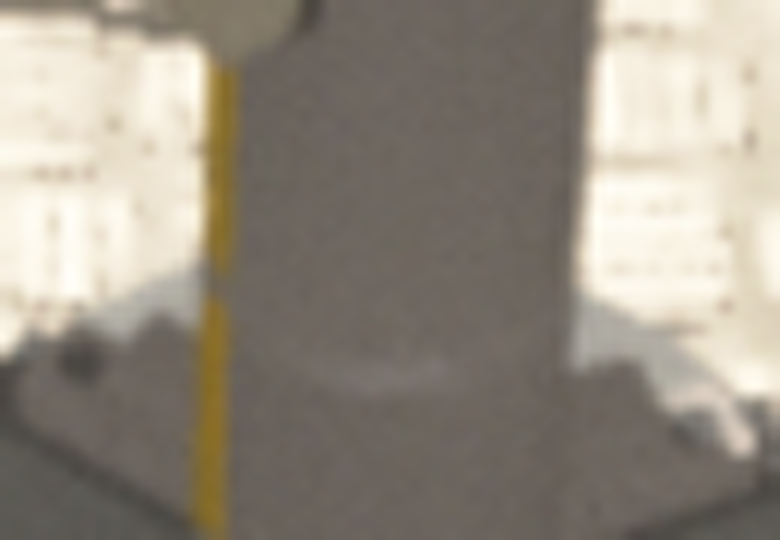

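The picture shows the two yellow lines in line, at x≈328 above and 327 below. The open gap is at rows ~277–280, which fits 3 mm plus the two bevels, and no contact force shows. I'll hand it in.

```bash
python3 -c "
from cell import env
print(env.hand_in())"
```

```text
the job is handed in; nothing more can be done
None
```

The job is handed in: the purge plug is fully down in the chucked pipe and released, and the loose pipe is held upright just above it with a gap of about 3 mm, in line to roughly 0.3 mm and with the yellow lines within about 1°.

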